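# Square a pattern template to the drawn line about its peg

### The job

On the drafting table, turn the brown fibreboard template anticlockwise (seen from above) in place until its black-striped edge lies along the red line on its mat. Push it round flat on the mat, never lifting it, with its notched corner staying against the steel peg, and leave it lying there. Do not disturb the green template on the other mat.

Things in the scene. Friction and masses are not known exactly. Their poses are not given: they have to be found in the camera images.
- template: Brown fibreboard plate to turn, 10 mm thick, 130 g, loose. Origin: underside, on the peg's axis when seated. x along the black-striped edge, y left of x; spans x -9.5..130.5, y -9.5..110.5 mm less an 18 mm square notch at its (-x,-y) corner, faces at x, y = 8.5; white dot at the opposite corner. Starts on the peg, 35 to 55 deg clockwise of the line. Pushed on face x = 130.5 by the dot, it turns.
- mat: White mat under the brown plate, 236 x 280 x 2 mm, fixed, with a fixed upright steel peg 16 mm in diameter, top 22 mm above the table. Origin: on the peg's axis at table height. x along the red line (4 mm wide, from x = -30 to 185 mm, at y = -12.5 mm), y left of it. Done when the plate's x axis is parallel to this x.
- spare: Green plastic plate, same shape, size, markings and frame as the brown one, seated on the peg of a second, like mat. A bystander: do not disturb. Origin: underside, on its peg's axis.
- spare_dot (a point): Top of the green plate at its white dot, the corner opposite its notch: 118 mm along x, 98 mm along y, 10 mm up from the green plate's origin.
Not all that is in view belongs to the job. Of the things that look like the template, the largest one is meant.

How it is judged:
By the outcome, as a careful person would: the job done as asked, in the order asked, and still so for the second after the job is handed in, with the robot touching nothing.
It also fails if it takes over 35 s, if anything falls off the work surface, if the arm or the gripper's body presses on something with over 40 N, if the wrist force passes 120 N, or if a joint passes its speed limit or range.

### The arm

A 6-joint arm with a two-finger parallel gripper is mounted at the origin on the work surface. World frame = base frame: x ahead of the robot, y to its left, z up, the work surface at z = 0. Lengths are in m, angles in rad, forces in N, time in s.
With the tool pointing down it reaches from about 0.375 to 0.825 m from the base axis. Payload 5.5 kg.
Tool frame: the origin (TCP) lies between the finger pads; the fingertips stand ctrl.tip_extent ahead of it and the grasp point (between the pads) lies 5 mm behind it (ctrl.tip_extent is the distance from the TCP to the fingertips, in m); z points along the fingers, x is the direction in which the jaws open and shut, and the axes are right-handed (so a half turn about z gives the same grasp; the last joint's range is limited). The gripper opens to 85 mm and grips with 20 to 120 N. Pads are 22 mm wide; open, the fingers measure 114 mm over their backs; the gripper's body (76 mm by 85 mm) begins 54 mm behind the grasp point. The pads swing forward as they close: fully open they stand 13 mm farther back than shut.
Start: joints at [1.156, 0.314, -0.047, 1.21, 0, 1.571], TCP at [0.242, 0.549, 0.245] pointing down, gripper open.
Joint ranges: [-2.67, 2.67], [-0.69, 1.73], [-1.03, 1.25], [-2.08, 2.16], [-1.42, 1.45], [-3.14, 3.14]. Speed limits (rad/s): [2.39, 2.39, 3.01, 3.14, 3.14, 3.14].

### API

Orientations are given as [roll, pitch, yaw] about the fixed x, y, z axes, in that order (R = Rz(yaw) Ry(pitch) Rx(roll)).
In Python, from plant import status, optics, order, ctrl gives the robot as it stands.
- The arm moves only by the tool play_rows, never from a script. Its argument "series" is a list that holds one entry, the list of rows, each a list of 4 numbers: the shift along the tool's x, y, z in mm, then the turn about the tool's z in rad. In form: [[[x, y, z, roll], ...]]. A call has 1 to 12 rows; each row is the pose to reach, as a shift and turn from the pose commanded when the call began, along the tool's axes at that moment; what a row does not reach only later rows make up. A row lasts 1/10 s, in which the tool goes at most 50 mm and 8.59 degrees, less where a joint would pass 70% of its speed; a pose out of reach is approached as far as the arm can. A call with a gripper value outside its range is refused whole. "grip" is the opening, from -1 (shut) to 1 (fully open), set as the call begins (left out, the last holds). The fingers move at their own pace and stop on an object; "grip_force" is the grip in N (left out, the last holds). Time passes only in rows, so rows that repeat a pose let the fingers close. It gives the time, the measured TCP pose, the force and the opening at its end, in the units of the state.
- status.sense(): the state, without advancing time (a new reading comes with each control period).
- optics.snapshot(name): name is "side" or "top"; returns (picture, depth): 420x560x3 uint8, blue, green, red; 420x560 float32, m along the optical axis (not along the pixel's ray), 0 where there is no reading.
- optics.get_calibration(name): a dict with "fx", "fy", "cx", "cy" (pixels), "eye" and "attitude" of the camera in the world. Camera axes: x right, y down, z forward; pixel columns grow to the right and rows downward; lengths in m; the calibration is good to about 2 mm. A picture is of the moment at which its call begins. get_calibration takes no time and is no camera call.
- order.job_done(): hands the job in, once; it reports no verdict.
The state is a dict: "t": time; "joints": joint angles; "joint_velocities": joint speeds; "tau": joint torques, N m; "position": TCP position; "tool_rot": TCP orientation; "force": force on the tool from outside, world axes, zero at the start; "wrist_torque": the same for the moment, N m; "grip_width": finger opening in m.
Only numpy, scipy, OpenCV 4.12 (cv2) and the standard library are available. Lean on these libraries where they do the work, as an engineer would, in place of code of your own. Each camera call takes 0.05 s, during which the arm holds its last target.

## Working session

There is one attempt and no reset: what is moved stays moved. The work goes in short steps, Python scripts to look and compute and a tool call to move; the robot and the scene stay as the last step left them, time stands still between calls to the robot, and variables do not carry over. Pictures are saved under pics/ and viewed, and the job is handed in when it is done.

Besides the shell and the picture viewer there is one more tool, called after ">>>" in YAML: its name, and indented under it one key for each argument. play_rows: Moves the arm, as the interface text tells. Its arguments: {"type":"object","properties":{"series":{"type":"array","items":{"type":"array","items":{"type":"array","items":{"type":"number"}}}},"grip":{"type":"number"},"grip_force":{"type":"number"}},"required":["series"]}

```bash
mkdir -p pics; ls
python3 - <<'E'
from plant import status, optics, order, ctrl
import cv2
print(status.sense(), ctrl.tip_extent)
for n in("top","side"):
    p,d=optics.snapshot(n); cv2.imwrite(f"pics/{n}0.png",p)
    import numpy as np; np.savez(f"{n}0.npz",p=p,d=d); print(optics.get_calibration(n))
E
```

```text
pics
{'t': 0.0, 'joints': array([ 1.15601798e+00,  3.14231270e-01, -4.80867373e-02,  1.21018469e+00,
        3.30605438e-05,  1.57079207e+00]), 'joint_velocities': array([-1.13232292e-03,  5.64025192e-04,  3.39886603e-04, -7.42473348e-05,
        3.02470885e-04, -8.48417383e-05]), 'tau': array([-7.15380593e-04, -5.39586210e+01,  3.39754307e+01,  1.91645999e-02,
       -4.05501169e-05,  6.31959594e-06]), 'position': array([0.24155979, 0.54862147, 0.24442803]), 'tool_rot': array([-3.14155959e+00,  1.70637044e-03,  1.15602224e+00]), 'force': array([-0.08144682, -0.32440139,  0.17826424]), 'wrist_torque': array([-0.03176757, -0.02264891, -0.02660827]), 'grip_width': 0.08532532667332578} 0.014
{'fx': 424.0988186945864, 'fy': 424.0988186945864, 'cx': 277.6115701871062, 'cy': 218.00860854033195, 'eye': array([0.33377863, 0.14006141, 1.06578458]), 'attitude': array([-3.04400414, -0.01046353, -1.5705415 ])}
{'fx': 439.4735319123753, 'fy': 439.4735319123753, 'cx': 278.081856804078, 'cy': 203.4789679363847, 'eye': array([ 0.35789793, -0.78573299,  0.63078069]), 'attitude': array([-2.1259766 ,  0.02103685, -0.09936844])}
```

View pics/top0.png

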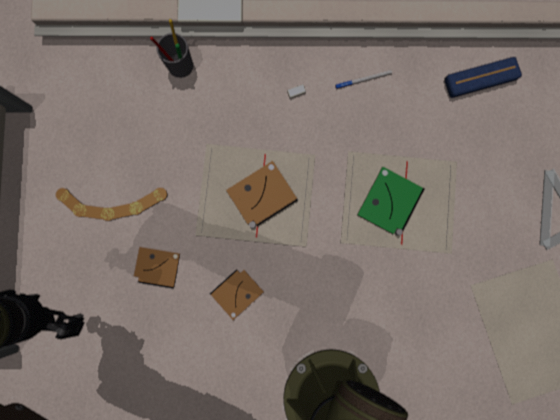

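View pics/side0.png

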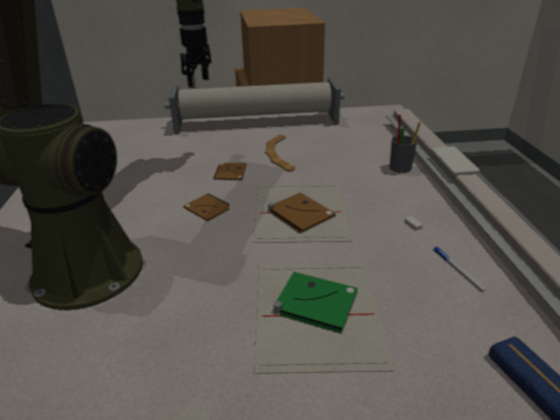

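```bash
cat > h.py <<'E'
import numpy as np, cv2
from scipy.spatial.transform import Rotation as R
from plant import optics
def cam(n):
    c=optics.get_calibration(n); return c, R.from_euler('xyz',c['attitude']).as_matrix()
def px2w(n,u,v,z):
    c,M=cam(n); r=M@np.array([(u-c['cx'])/c['fx'],(v-c['cy'])/c['fy'],1.]); e=np.array(c['eye'])
    return e+r*(z-e[2])/r[2]
def w2px(n,P):
    c,M=cam(n); q=(np.atleast_2d(P)-c['eye'])@M
    return np.c_[q[:,0]/q[:,2]*c['fx']+c['cx'],q[:,1]/q[:,2]*c['fy']+c['cy']]
E
python3 - <<'E'
from h import *
p=np.load('top0.npz')['p']
cv2.imwrite('pics/topz.png',cv2.resize(p[140:255,195:325],None,fx=5.2,fy=5.2,interpolation=cv2.INTER_CUBIC))
p=np.load('side0.npz')['p']
cv2.imwrite('pics/sidez.png',cv2.resize(p[175:250,245:365],None,fx=6,fy=6,interpolation=cv2.INTER_CUBIC))
E
```

```text
(no output)
```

View pics/topz.png

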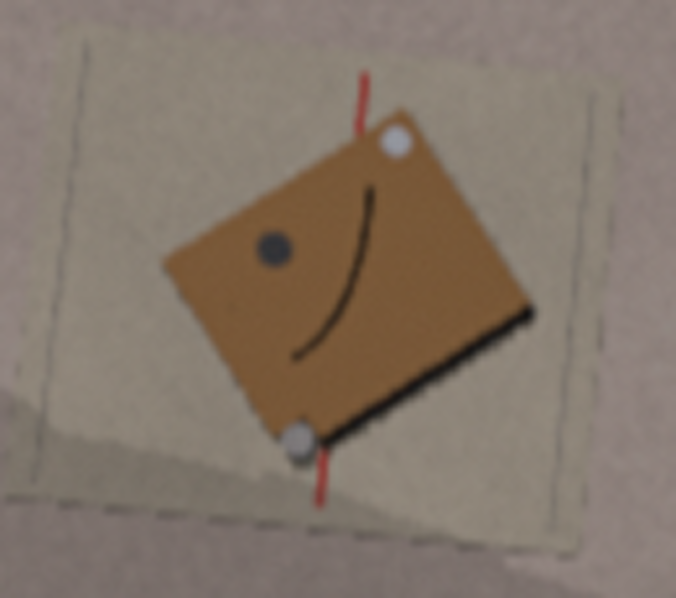

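View pics/sidez.png

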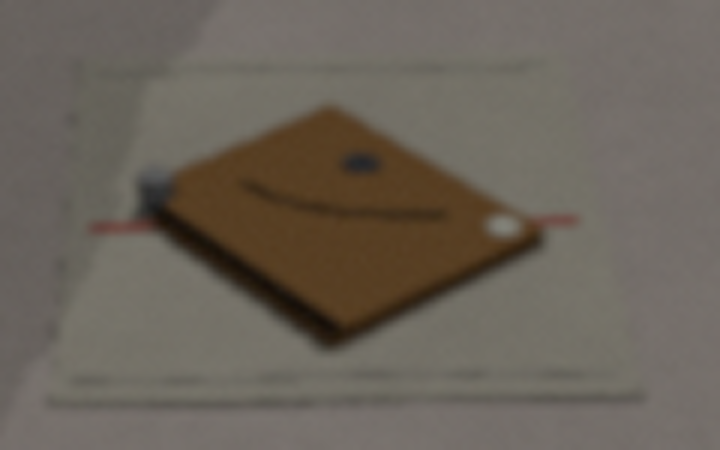

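Run:
```python
from h import *
def t(u,v,z): return px2w('top',(u+.5)/5.2-.5+195,(v+.5)/5.2-.5+140,z)[:2]
def s(u,v,z): return px2w('side',(u+.5)/6-.5+245,(v+.5)/6-.5+175,z)[:2]
an=lambda a,b:np.degrees(np.arctan2(*(b-a)[::-1]))
a,b=t(320,507,.002),t(364.5,72,.002); print('line',a,b,an(a,b),np.linalg.norm(b-a))
a2,b2=s(90,229,.002),s(580,219,.002); print('line side',a2,b2,an(a2,b2),np.linalg.norm(b2-a2))
print('peg',t(299,440,.022), s(155,176,.022))
d,c,e=t(396,141,.012),t(405,107,.012),t(163,262,.012); print('dot',d,s(503,226,.012),'corner',c,'far left',e,np.linalg.norm(c-e),an(e,c))
g=t(533,305,.012); print('striped corner',g,np.linalg.norm(c-g),an(g,c)-90)
th=np.radians(an(a,b))
ux=np.array([np.cos(th),np.sin(th)]);uy=np.array([-ux[1],ux[0]])
print('peg from line', a+30e-3*ux+12.5e-3*uy)
# spare
p=np.load('top0.npz')['p']
cv2.imwrite('pics/topg.png',cv2.resize(p[145:260,335:460],None,fx=5.2,fy=5.2,interpolation=cv2.INTER_CUBIC))
```

```text
line [0.38976018 0.1828133 ] [0.60382439 0.16204525] -5.541371283800663 0.21506928949208134
line side [0.39247753 0.18498588] [0.60614663 0.16477432] -5.403690323572346 0.214622906163098
peg [0.42051047 0.19213666] [0.42235904 0.1929189 ]
dot [0.56713927 0.14642925] [0.56835122 0.14855641] corner [0.58397261 0.14208131] far left [0.50746676 0.25876563] 0.13952912659299782 -56.748536480539585
striped corner [0.4868346  0.08017572] 0.11518721865749754 -57.490834275739005
peg from line [0.42082704 0.19235795]
```

View pics/topg.png

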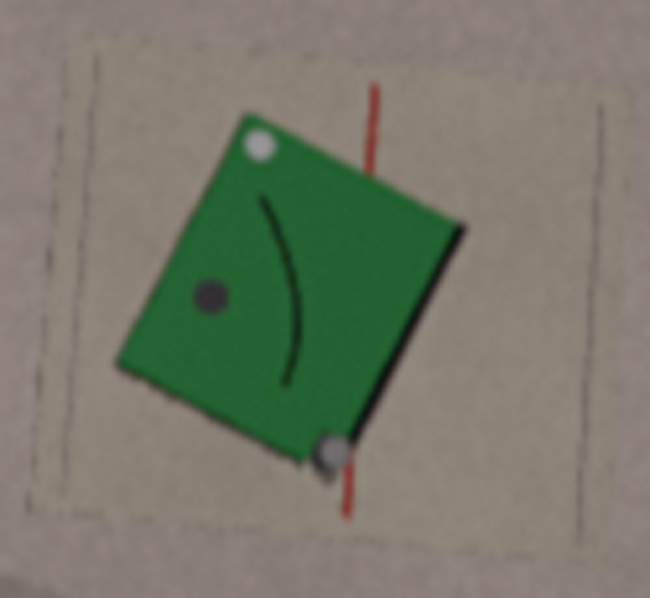

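```bash
cat >> h.py <<'E'
from plant import status
P=np.array([.4212,.1923]); LINE=np.radians(-5.47)
def plate2w(phi,x,y): return P+np.array([[np.cos(phi),-np.sin(phi)],[np.sin(phi),np.cos(phi)]])@np.array([x,y])
def rel(targets, base=None):
    """targets: list of (x,y,z,yaw) world -> rows"""
    s=status.sense()
    p,e=(s['position'],s['tool_rot']) if base is None else base
    M=R.from_euler('xyz',e).as_matrix()
    out=[]
    for x,y,z,w in targets:
        d=M.T@(np.array([x,y,z])-p)*1000
        out.append(np.r_[d, -((w-e[2]+np.pi)%(2*np.pi)-np.pi)])
    np.set_printoptions(suppress=True,precision=3)
    return np.array(out)
E
python3 - <<'E'
from h import *
phi=np.radians(-57.1)
x,y=plate2w(phi,.1305+.011+.015,.092)
print(x,y,rel([(x,y,.10,phi+np.pi/2)]))
E
```

```text
0.583451828954446 0.11087154059582602 [[-262.719  489.302  144.925    0.582]]
```

>>> play_rows:
  series:
    - [[-24,44,5,0.05],[-48,89,12,0.1],[-72,133,20,0.16],[-96,178,30,0.22],[-120,222,42,0.28],[-144,267,55,0.34],[-168,311,70,0.4],[-192,356,85,0.46],[-216,400,100,0.52],[-238,445,115,0.58],[-255,475,130,0.582],[-262.7,489.3,145,0.582]]
  grip: -1
  grip_force: 20

```text
t: 1.3
position: [0.5857, 0.1082, 0.0994]
tool_rot: [3.14, -0.0, 0.571]
force: [-0.1, -0.1, -0.3]
grip_width: 0.0
```

Run:
```python
from h import *
s=status.sense(); print(s['t'],s['position'],s['tool_rot'],s['grip_width'],s['force'],s['joints'])
phi=np.radians(-57.1)
x,y=plate2w(phi,.1305+.011+.015,.092)
print(x,y,rel([(x,y,.0195,phi+np.pi/2)]))
for n in("top","side"):
    p,d=optics.snapshot(n); cv2.imwrite(f"pics/{n}1.png",p[130:330,150:430].repeat(2,0).repeat(2,1))
```

```text
1.3 [0.58572172 0.10821524 0.09936174] [ 3.14040514e+00 -2.41206276e-04  5.70709540e-01] 2.6403094914648103e-05 [-0.05619817 -0.1150561  -0.25138449] [ 1.83231698e-01  3.99803933e-01 -2.71504560e-01  8.98815802e-01
 -1.00833574e-03  1.18331829e+00]
0.583451828954446 0.11087154059582602 [[-0.494 -3.556 79.857 -0.004]]
```

View pics/top1.png

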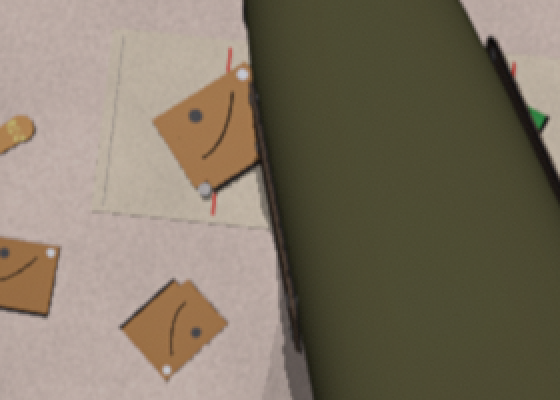

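View pics/side1.png

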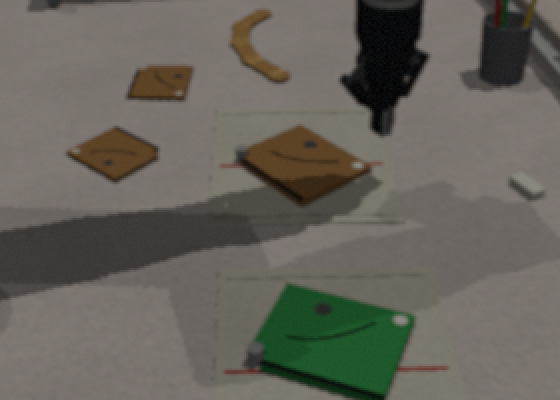

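>>> play_rows:
  series:
    - [[0,0,25,0],[0,0,50,0],[0,0,68,0],[0,0,76,0],[0,0,80,0],[0,0,80,0]]

```text
t: 2.0
position: [0.5837, 0.112, 0.0206]
tool_rot: [-3.141, -0.0, 0.575]
force: [1.0, -0.6, 0.0]
grip_width: -0.0003
```

Run:
```python
from h import *
s=status.sense(); print(s['t'],s['position'],s['tool_rot'],s['force'])
p,d=optics.snapshot("side"); cv2.imwrite("pics/side2.png",cv2.resize(p[150:260,235:375],None,fx=5,fy=5,interpolation=cv2.INTER_CUBIC))
```

```text
2.0 [0.5836596  0.11198279 0.02057514] [-3.14146650e+00 -4.80002791e-05  5.74607233e-01] [ 1.00661349 -0.56695674  0.04780005]
```

View pics/side2.png

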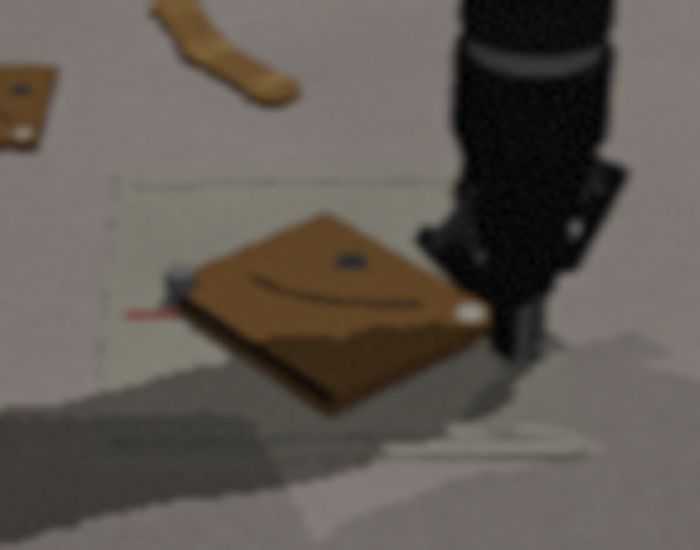

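```bash
cat > arc.py <<'E'
import sys
from h import *
def pose(deg,gap=0,yp=.092):
    phi=np.radians(deg); x,y=plate2w(phi,.1305+.011+gap,yp); return (x,y,.0194,phi+np.pi/2)
def base(pz): return (np.array(pz[:3]),np.array([np.pi,0,pz[3]]))
E
python3 - <<'E'
from arc import *
A=[(-57.1,g/1000) for g in (11,7,3,0)]+[(-57.1+k,0) for k in (1.5,3.5,6,8.5,11,13.5,16,18)]
print(rel([pose(*a) for a in A],base(pose(-57.1,.015))).round(3).tolist())
E
```

```text
[[0.0, -4.0, -0.0, -0.0], [-0.0, -8.0, -0.0, -0.0], [-0.0, -12.0, -0.0, -0.0], [-0.0, -15.0, -0.0, -0.0], [3.673, -17.457, -0.0, -0.026], [8.467, -20.88, -0.0, -0.061], [14.287, -25.392, -0.0, -0.105], [19.904, -30.153, -0.0, -0.148], [25.309, -35.154, -0.0, -0.192], [30.491, -40.387, -0.0, -0.236], [35.439, -45.84, -0.0, -0.279], [39.223, -50.355, -0.0, -0.314]]
```

>>> play_rows:
  series:
    - [[0,-4,0,0],[0,-8,0,0],[0,-12,0,0],[0,-15,0,0],[3.7,-17.5,0,-0.026],[8.5,-20.9,0,-0.061],[14.3,-25.4,0,-0.105],[19.9,-30.2,0,-0.148],[25.3,-35.2,0,-0.192],[30.5,-40.4,0,-0.236],[35.4,-45.8,0,-0.279],[39.2,-50.4,0,-0.314]]

```text
t: 3.25
position: [0.5898, 0.1758, 0.0203]
tool_rot: [3.141, -0.0, 0.891]
force: [0.0, -0.4, 0.0]
grip_width: -0.0002
```

Run:
```python
from arc import *
s=status.sense(); print(s['t'],s['position'],s['tool_rot'],s['force'],pose(-39.1))
p,d=optics.snapshot("side"); cv2.imwrite("pics/side3.png",cv2.resize(p[150:260,235:375],None,fx=5,fy=5,interpolation=cv2.INTER_CUBIC))
p,d=optics.snapshot("top"); cv2.imwrite("pics/top3.png",cv2.resize(p[140:255,195:325],None,fx=5.2,fy=5.2,interpolation=cv2.INTER_CUBIC))
A=[(-39.1+k,0) for k in (1.5,3.5,6,8.5,11,13.5,16,18.5,21,23,24,24)]
print(rel([pose(*a) for a in A],base(pose(-39.1))).round(3).tolist())
```

```text
3.25 [0.58984422 0.17582889 0.02033037] [ 3.14124555e+00 -3.88514689e-04  8.91190231e-01] [ 0.01667078 -0.42533897  0.03512889] (np.float64(0.5890327408835946), np.float64(0.1744556426985952), 0.0194, np.float64(0.8883725892651136))
[[3.673, -2.457, -0.0, -0.026], [8.467, -5.88, -0.0, -0.061], [14.287, -10.392, -0.0, -0.105], [19.904, -15.153, -0.0, -0.148], [25.309, -20.154, -0.0, -0.192], [30.491, -25.387, -0.0, -0.236], [35.439, -30.84, -0.0, -0.279], [40.144, -36.504, -0.0, -0.323], [44.598, -42.368, -0.0, -0.367], [47.975, -47.196, -0.0, -0.401], [49.599, -49.653, -0.0, -0.419], [49.599, -49.653, -0.0, -0.419]]
```

View pics/side3.png

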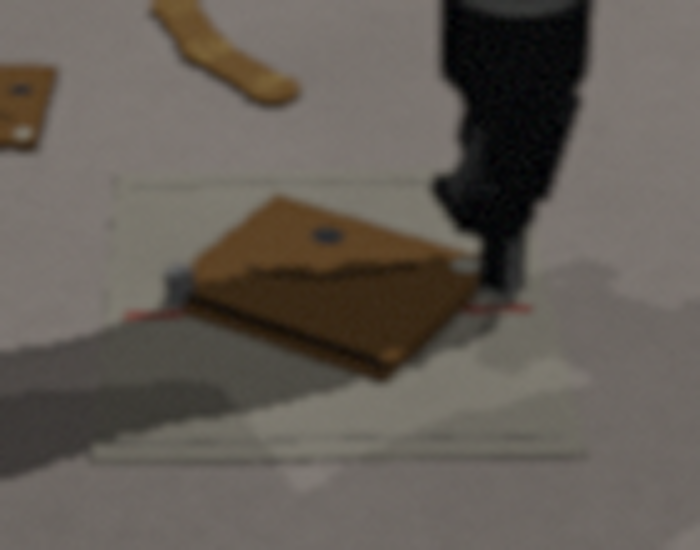

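View pics/top3.png

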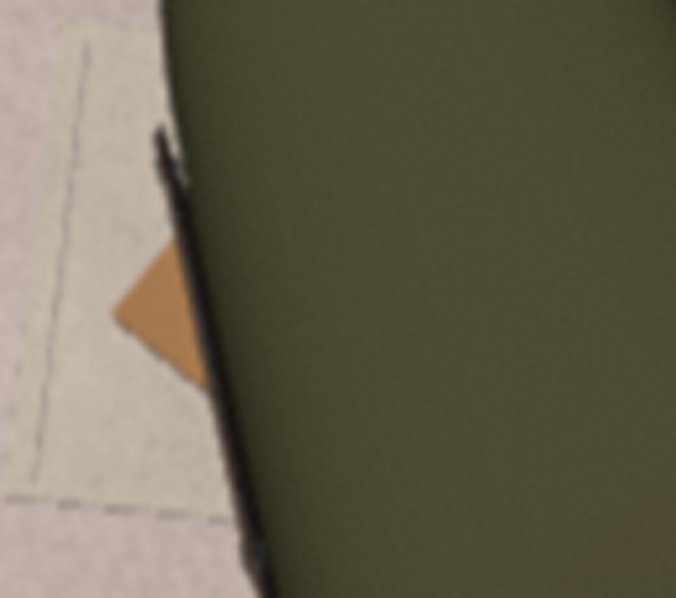

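>>> play_rows:
  series:
    - [[3.7,-2.5,0,-0.026],[8.5,-5.9,0,-0.061],[14.3,-10.4,0,-0.105],[19.9,-15.2,0,-0.148],[25.3,-20.2,0,-0.192],[30.5,-25.4,0,-0.236],[35.4,-30.8,0,-0.279],[40.1,-36.5,0,-0.323],[44.6,-42.4,0,-0.367],[48.0,-47.2,0,-0.401],[49.6,-49.7,0,-0.419],[49.6,-49.7,0,-0.419]]

```text
t: 4.55
position: [0.5818, 0.2453, 0.0203]
tool_rot: [-3.141, -0.0, 1.308]
force: [0.6, -0.4, -0.3]
grip_width: -0.0003
```

Run:
```python
from arc import *
s=status.sense(); print(s['t'],s['position'],s['tool_rot'],s['force'],pose(-15.1))
p,d=optics.snapshot("side"); np.save('s4.npy',p); cv2.imwrite("pics/side4.png",cv2.resize(p[150:260,235:375],None,fx=5.5,fy=5.5,interpolation=cv2.INTER_CUBIC))
A=[(-15.1+k,0) for k in (1,2.2,3.5,5,6.4,7.4,8,8)]
print(rel([pose(*a) for a in A],base(pose(-15.1))).round(3).tolist())
```

```text
4.55 [0.5818095  0.24531718 0.02027414] [-3.1414017e+00 -1.7859740e-06  1.3079540e+00] [ 0.55889873 -0.37557989 -0.34302251] (np.float64(0.581780792064534), np.float64(0.24426209406795396), 0.0194, np.float64(1.3072516097437528))
[[2.456, -1.627, -0.0, -0.017], [5.364, -3.636, -0.0, -0.038], [8.467, -5.88, -0.0, -0.061], [11.982, -8.557, -0.0, -0.087], [15.2, -11.137, -0.0, -0.112], [17.458, -13.028, -0.0, -0.129], [18.798, -14.181, -0.0, -0.14], [18.798, -14.181, -0.0, -0.14]]
```

View pics/side4.png

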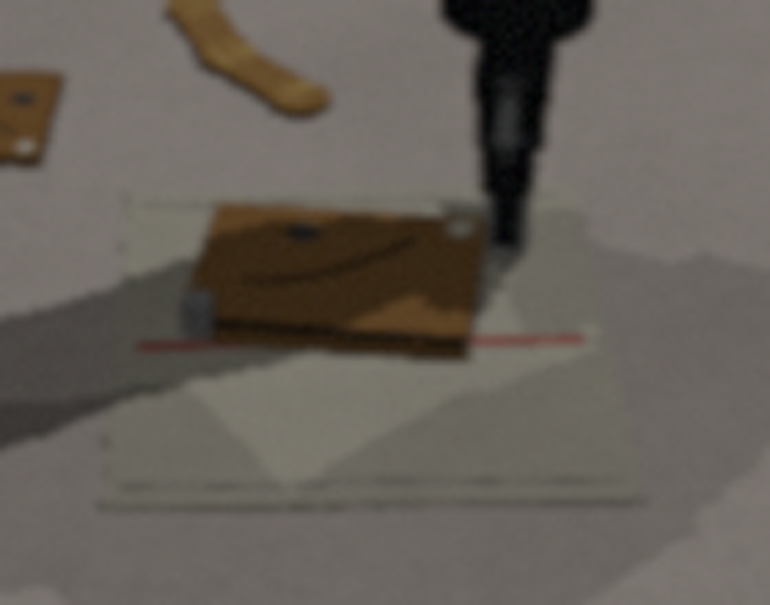

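Run:
```python
from arc import *
def s(u,v,z): return px2w('side',(u+.5)/5.5-.5+235,(v+.5)/5.5-.5+150,z)[:2]
an=lambda a,b:np.degrees(np.arctan2(*(b-a)[::-1]))
print(an(s(216,322,.012),s(470,338,.012)),an(s(216,340,.002),s(467,356,.002)), an(s(137,346,.002),s(583,338,.002)),s(216,322,.012),s(470,338,.012),s(216,340,.002),s(467,356,.002))
# line-frame distance
for q in [s(216,322,.012),s(470,338,.012),s(467,356,.002)]:
    d=q-P; c,n=np.cos(LINE),np.sin(LINE); print(c*d[0]+n*d[1], -n*d[0]+c*d[1])
# expected stripe top corners px for candidates
for deg in(-17,-15,-13):
    a=[np.r_[plate2w(np.radians(deg),x,-.0095),.012] for x in(.0085,.1305)]
    print(deg,((w2px('side',a)-[235,150]+.5)*5.5-.5).round(1).tolist())
```

```text
-14.248951915891844 -14.219755709176255 -5.664262550204587 [0.43063477 0.18684756] [0.54805621 0.1570286 ] [0.43034231 0.18651563] [0.54690674 0.15697753]
0.009911557955790188 -0.004528246215797696
0.12964076669737573 -0.02301827195016154
0.12850140111001007 -0.023178682135630898
-17 [[208.6, 329.4], [464.4, 352.5]]
-15 [[209.4, 329.2], [466.1, 347.3]]
-13 [[210.2, 328.9], [467.4, 342.1]]
```

>>> play_rows:
  series:
    - [[2.4,-1.6,0,-0.017],[5.3,-3.6,0,-0.038],[8.5,-5.9,0,-0.061],[12,-8.6,0,-0.087],[14.6,-10.6,0,-0.107],[16.6,-12.3,0,-0.122],[16.6,-12.3,0,-0.122]]

```text
t: 5.3
position: [0.5743, 0.2646, 0.0203]
tool_rot: [-3.142, -0.0, 1.43]
force: [-0.1, 0.6, -0.7]
grip_width: -0.0001
```

Run:
```python
from arc import *
print(rel([pose(-8.1)],base(pose(-15.1))))
s=status.sense(); print(s['t'],s['position'],s['tool_rot'],s['force'],pose(-8.1))
p,d=optics.snapshot("side"); np.save('s5.npy',p); cv2.imwrite("pics/side5.png",cv2.resize(p[165:250,245:365],None,fx=6.5,fy=6.5,interpolation=cv2.INTER_CUBIC))
p,d=optics.snapshot("top"); cv2.imwrite("pics/top5.png",cv2.resize(p[140:255,195:325],None,fx=5.2,fy=5.2,interpolation=cv2.INTER_CUBIC))
```

```text
[[ 16.559 -12.267  -0.     -0.122]]
5.3 [0.574 0.265 0.02 ] [-3.142 -0.     1.43 ] [-0.097  0.578 -0.735] (np.float64(0.5742512609051506), np.float64(0.2634446521907553), 0.0194, np.float64(1.4294246573833558))
```

View pics/side5.png

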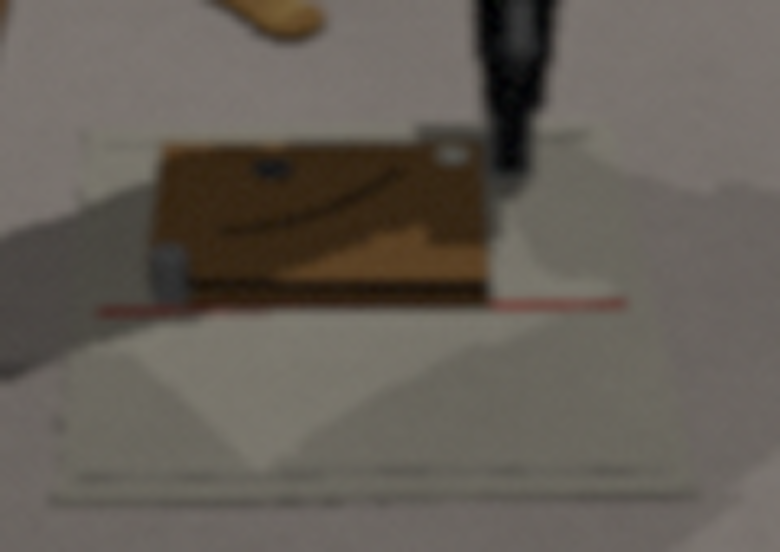

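View pics/top5.png

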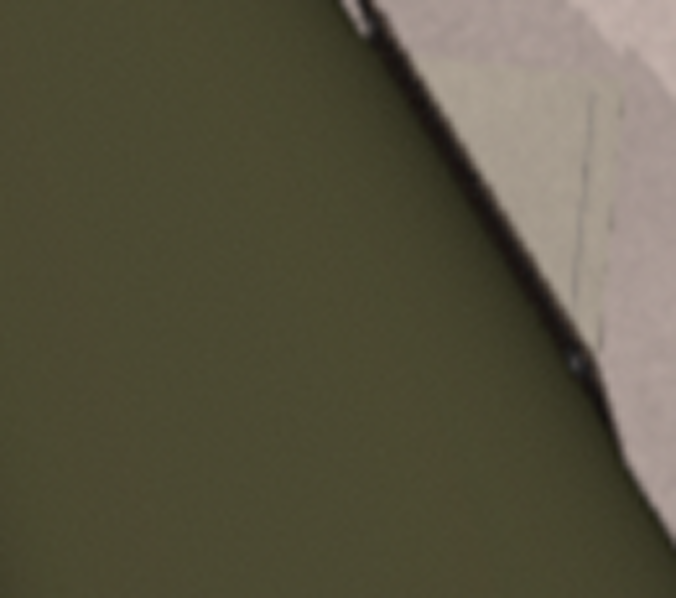

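```bash
cat > meas.py <<'E'
from arc import *
def meas(p,r0=200,r1=216,c0=278,c1=318):
    r=p[:,:,2].astype(float)
    us=np.arange(c0,c1); vt=[];vl=[];ul=[]
    for u in us:
        col=r[r0:r1,u]; g=np.diff(col); k=np.argmin(g); 
        w=np.clip(-g[max(k-1,0):k+2],0,None); vt.append(r0+.5+(np.arange(max(k-1,0),max(k-1,0)+len(w))@w)/w.sum())
    red=p[:,:,2].astype(float)-p[:,:,1]
    for u in list(range(261,272))+list(range(325,340)):
        col=np.clip(red[205:218,u]-8,0,None)
        if col.sum()>10: ul.append(u);vl.append(205+np.arange(13)@col/col.sum())
    def fit(u,v,z):
        k=np.polyfit(u,v,1); res=v-np.polyval(k,u); ok=abs(res)<.6; u,v=np.array(u)[ok],np.array(v)[ok]
        k=np.polyfit(u,v,1)
        W=np.array([px2w('side',a,np.polyval(k,a),z)[:2] for a in(270,330)])
        d=W[1]-W[0]; return np.degrees(np.arctan2(d[1],d[0])),np.std(v-np.polyval(k,u)),len(u),W
    a=fit(us,np.array(vt),.012);b=fit(np.array(ul),np.array(vl),.002)
    print('plate edge',a[0],a[1:3],'line',b[0],b[1:3],'diff',a[0]-b[0])
    n=np.array([-np.sin(LINE),np.cos(LINE)]); print('gap to line centre mm (3 expected)',(a[3]-b[3]).dot(n)*1000)
E
python3 - <<'E'
from meas import *
meas(np.load('s5.npy'))
A=[(-8.1+k,0) for k in(.6,1.2,1.7,2)]
print(rel([pose(*a) for a in A],base(pose(-8.1))).round(3).tolist())
E
```

```text
plate edge -8.649442886192777 (np.float64(0.17690221253261382), 40) line -5.846130332085447 (np.float64(0.04392605883725295), 26) diff -2.80331255410733
gap to line centre mm (3 expected) [9.23016151 1.53303929]
[[1.477, -0.971, -0.0, -0.01], [2.943, -1.958, -0.0, -0.021], [4.157, -2.792, -0.0, -0.03], [4.882, -3.297, -0.0, -0.035]]
```

Run:
```python
from arc import *
print(rel([(.30,.53,.2,1.43)],base(pose(-8.1))).round(3).tolist())
```

```text
[[225.254, -309.073, -180.6, -0.001]]
```

>>> play_rows:
  series:
    - [[0,8,0,0],[0,15,0,0],[0,15,-40,0],[0,15,-80,0],[25,-20,-100,0],[50,-60,-120,0],[80,-100,-135,0],[110,-140,-150,0],[140,-180,-160,0],[170,-220,-170,0],[198,-260,-180,0],[225,-300,-180,0]]

```text
t: 6.6
position: [0.3131, 0.5278, 0.202]
tool_rot: [3.14, -0.003, 1.428]
force: [0.9, 0.8, -0.4]
grip_width: 0.0001
```

```bash
cat > look.py <<'E'
import sys
from h import *
k=sys.argv[1]
s=status.sense(); print(s['t'],s['position'])
for n in("top","side"):
    p,d=optics.snapshot(n); np.save(f'{n}{k}.npy',p)
    c=p[140:255,195:325] if n=='top' else p[165:250,245:365]
    f=5.2 if n=='top' else 6.5
    cv2.imwrite(f"pics/{n}{k}.png",cv2.resize(c,None,fx=f,fy=f,interpolation=cv2.INTER_CUBIC))
E
python3 look.py 6
```

```text
6.6 [0.31311557 0.52776332 0.20199708]
```

View pics/top6.png

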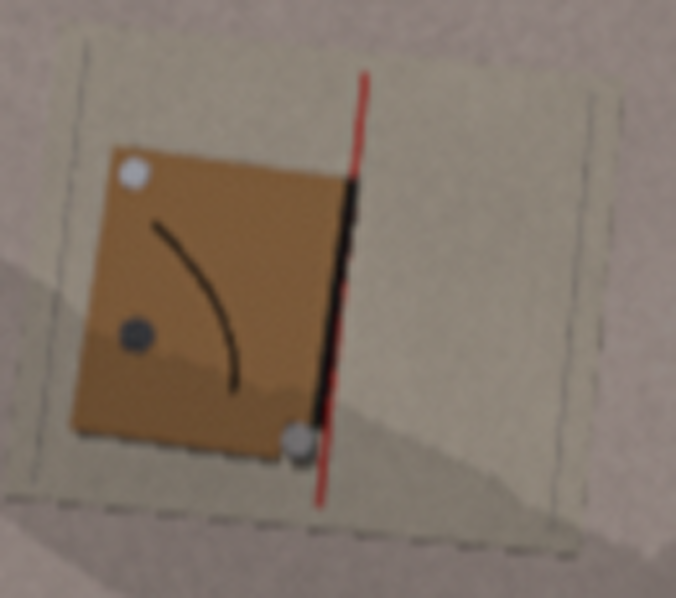

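View pics/side6.png

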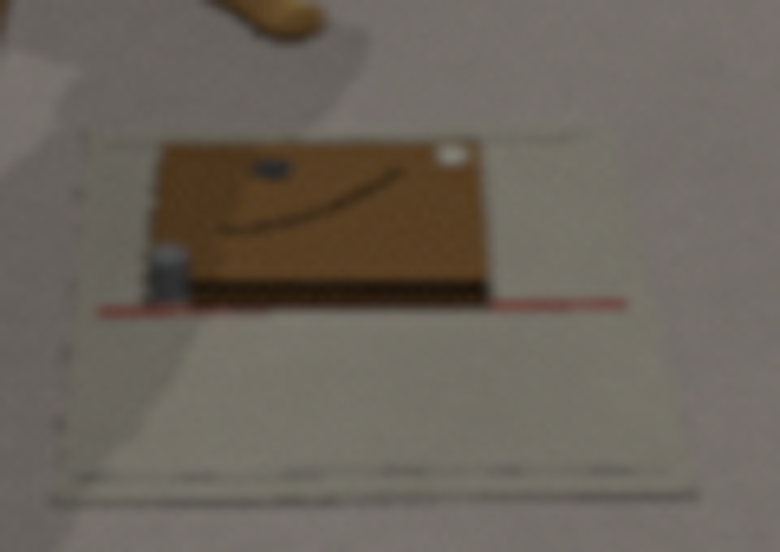

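```bash
cat > fit.py <<'E'
import sys
from h import *
from scipy.optimize import least_squares
def edge_pts(img,A,B,z,n=40,half=.006,inv=False):
    # A,B world xy approximate edge; sample along normal, find max gradient subpixel; return world pts
    d=(B-A)/np.linalg.norm(B-A); nn=np.array([-d[1],d[0]]); out=[]
    s=np.linspace(-half,half,61)
    for t in np.linspace(.08,.92,n):
        q=A+(B-A)*t; W=np.c_[q+s[:,None]*nn,np.full(61,z)]
        uv=w2px('top',W).astype(np.float32)
        v=cv2.remap(img,uv[:,0].reshape(-1,1),uv[:,1].reshape(-1,1),cv2.INTER_CUBIC)[:,0]
        g=np.abs(np.gradient(cv2.GaussianBlur(v.reshape(-1,1),(1,9),2)[:,0])); g[g<.5*g.max()]=0
        out.append(q+(s@g/g.sum())*nn)
    return np.array(out)
def fit(k,deg0=-8):
    p=np.load(f'top{k}.npy').astype(np.float32)
    sat=p[:,:,2]-p[:,:,0]   # red-blue: brown high
    pose=np.array([*P,np.radians(deg0)])
    def w(ps,x,y):
        c,s=np.cos(ps[2]),np.sin(ps[2]); return np.array([ps[0]+c*x-s*y,ps[1]+s*x+c*y])
    for it in range(4):
        h=.012 if it==0 else .006
        E=[]
        L=edge_pts(sat,w(pose,-.0095,.1105),w(pose,.1305,.1105),.012,half=h)
        F=edge_pts(sat,w(pose,.1305,.1105),w(pose,.1305,.0),.012,half=h)
        def res(q):
            c,s=np.cos(q[2]),np.sin(q[2])
            l=(L-q[:2])@np.array([-s,c])-.1105; f=(F-q[:2])@np.array([c,s])-.1305
            return np.r_[l,f]*1000
        r=least_squares(res,pose,loss='soft_l1',f_scale=.3); pose=r.x
    print('plate origin',pose[:2],'deg',np.degrees(pose[2]),'rms mm',np.sqrt(np.mean(res(pose)**2)))
    sl=lambda Q:np.degrees(np.arctan2(*np.polyfit(Q[:,0],Q[:,1],1)[:1],1)); print('long edge alone',sl(L), 'far edge alone', -np.degrees(np.arctan(np.polyfit(F[:,1],F[:,0],1)[0])))
    # red line
    red=np.clip(p[:,:,2]-np.maximum(p[:,:,1],p[:,:,0])-18,0,None)
    pts=[]
    for v in list(range(155,172))+list(range(228,237)):
        row=red[v,250:272]
        if row.sum()>15: pts.append(px2w('top',250+np.arange(22)@row/row.sum(),v,.002)[:2])
    pts=np.array(pts); k2=np.polyfit(pts[:,0],pts[:,1],1); e=pts[:,1]-np.polyval(k2,pts[:,0])
    ang=np.arctan(k2[0]); print('line deg',np.degrees(ang),'rms',e.std()*1000,len(pts))
    u=np.array([np.cos(ang),np.sin(ang)]);n=np.array([-u[1],u[0]])
    base=np.array([pose[0],np.polyval(k2,pose[0])]); print('origin above line centre mm (12.5 seated)',(pose[:2]-base)@n*1000)
    print('diff plate-line',np.degrees(pose[2]-ang))
fit(sys.argv[1],float(sys.argv[2]))
E
python3 fit.py 6 -8
```

```text
plate origin [0.41983828 0.19203224] deg -7.939890893146849 rms mm 0.7178122732771055
long edge alone -8.342154049314297 far edge alone -7.222023022949859
line deg -5.847305522632278 rms 0.1935588211158902 26
origin above line centre mm (12.5 seated) 11.4850425750866
diff plate-line -2.092585370514571
```

Run:
```python
from arc import *
b=base(pose(-8.1))
r=rel([pose(-5.9,.015),pose(-5.9,.004),pose(-5.9,.001),pose(-5.9,0)],b); r[:,:3]-=[225,-300,-180]; print(r.round(3).tolist())
```

```text
[[-219.06, 311.353, 180.0, -0.038], [-219.482, 300.361, 180.0, -0.038], [-219.598, 297.363, 180.0, -0.038], [-219.636, 296.364, 180.0, -0.038]]
```

>>> play_rows:
  series:
    - [[-27,40,0,0],[-55,80,10,0],[-85,120,20,0],[-115,160,30,0],[-145,200,45,0],[-170,240,60,0],[-195,280,80,0],[-219,311.4,100,-0.038],[-219,311.4,130,-0.038],[-219,311.4,155,-0.038],[-219,311.4,172,-0.038],[-219,311.4,180,-0.038]]

```text
t: 7.9
position: [0.5902, 0.263, 0.0179]
tool_rot: [-3.139, 0.002, 1.466]
force: [0.1, -0.4, 1.0]
grip_width: 0.0003
```

Run:
```python
from arc import *
s=status.sense(); print(s['t'],s['position'],s['tool_rot'],s['force'],pose(-5.9,.015))
```

```text
7.9 [0.59022947 0.26303627 0.0178827 ] [-3.13902447e+00  1.77925401e-03  1.46559085e+00] [ 0.09903848 -0.36677275  1.00551627] (np.float64(0.5863279042632645), np.float64(0.2677256271675759), 0.0194, np.float64(1.467821900927231))
```

>>> play_rows:
  series:
    - [[0,0,0,0],[0,0,0,0],[-0.1,-4,0,0],[-0.2,-8,0,0],[-0.4,-10.5,0,0],[-0.5,-12.5,0,0],[-0.6,-14,0,0],[-0.6,-14.7,0,0],[-0.6,-15,0,0],[-0.6,-15,0,0],[-0.6,-15,0,0]]

```text
t: 9.0
position: [0.5758, 0.2657, 0.0201]
tool_rot: [-3.142, 0.0, 1.467]
force: [0.9, -0.1, -0.7]
grip_width: -0.0
```

Run:
```python
from arc import *
s=status.sense(); print(s['t'],s['position'],s['tool_rot'],s['force'],pose(-5.9,0))
```

```text
9.0 [0.57578421 0.26572817 0.02008298] [-3.14156840e+00  2.01026079e-05  1.46697234e+00] [ 0.91787853 -0.06755692 -0.71907102] (np.float64(0.5714073620065069), np.float64(0.26926751521938463), 0.0194, np.float64(1.467821900927231))
```

>>> play_rows:
  series:
    - [[0,8,0,0],[0,15,0,0],[0,15,-40,0],[0,15,-80,0],[25,-20,-100,0],[50,-60,-120,0],[80,-100,-135,0],[110,-140,-150,0],[140,-180,-160,0],[170,-220,-170,0],[198,-260,-180,0],[225,-300,-180,0]]

```text
t: 10.2
position: [0.3045, 0.5193, 0.2019]
tool_rot: [3.14, -0.003, 1.466]
force: [0.2, 1.5, -0.1]
grip_width: -0.0001
```

```bash
python3 look.py 7; python3 fit.py 7 -6
```

```text
10.2 [0.30451697 0.51927987 0.20185129]
plate origin [0.41981293 0.19202641] deg -7.957573096492522 rms mm 0.7598584149208355
long edge alone -8.406743137881998 far edge alone -7.148024806160619
line deg -5.848046514255138 rms 0.19520234563134833 26
origin above line centre mm (12.5 seated) 11.468866517054362
diff plate-line -2.1095265822373843
```

View pics/top7.png

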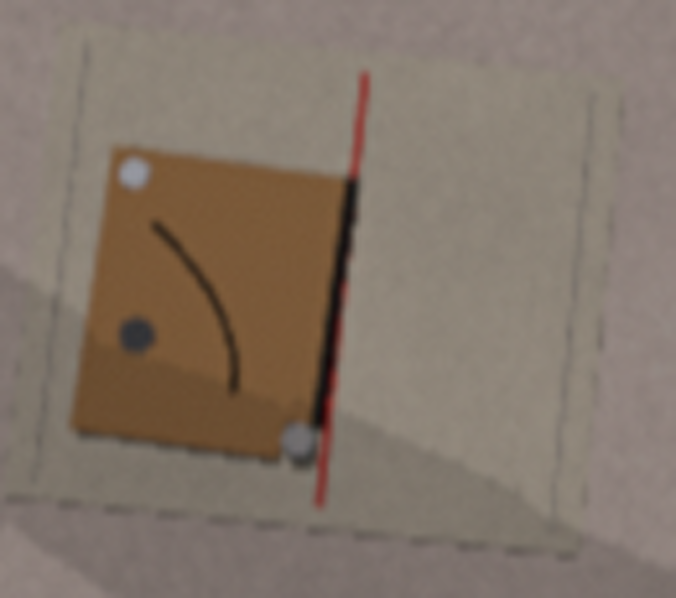

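View pics/side7.png

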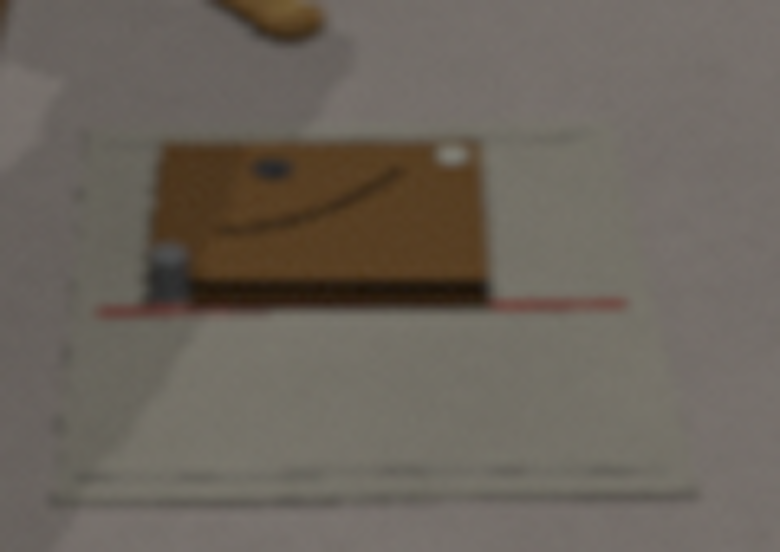

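Run:
```python
from arc import *
s=status.sense(); print(s['t'],s['position'],s['tool_rot'])
t=pose(-5.9,.015); print(rel([t[:2]+(.020,)+t[3:],]))
```

```text
10.3 [0.30114139 0.52132894 0.2008297 ] [-3.14059330e+00 -3.00557922e-03  1.47367068e+00]
[[-225.295  308.615  179.845    0.006]]
```

>>> play_rows:
  series:
    - [[-27,38,0,0],[-55,76,10,0],[-85,115,20,0],[-115,155,30,0],[-145,195,45,0],[-170,235,60,0],[-198,275,80,0],[-225,308,100,0],[-225,308,110,0],[-225,308,120,0],[-225,308,120,0],[-225,308,120,0]]

```text
t: 11.5
position: [0.5873, 0.2623, 0.0803]
tool_rot: [-3.141, -0.0, 1.469]
force: [0.3, 0.1, 0.7]
grip_width: -0.0001
```

Run:
```python
from arc import *
s=status.sense(); print(s['t'],s['position'],s['tool_rot'])
t=pose(-5.9,.015); print(rel([t[:2]+(.020,)+t[3:],]))
```

```text
11.5 [0.5872868  0.26230257 0.08031725] [-3.14137798e+00 -1.60773631e-04  1.46854478e+00]
[[ 5.287 -1.494 60.318  0.001]]
```

>>> play_rows:
  series:
    - [[2,-0.5,25,0],[5.3,-1.5,45,0],[5.3,-1.5,55,0],[5.3,-1.5,60.5,0],[5.3,-1.5,60.5,0],[5.3,-1.5,60.5,0]]

```text
t: 12.1
position: [0.5875, 0.2672, 0.0205]
tool_rot: [3.14, -0.001, 1.467]
force: [-0.6, -0.7, 0.4]
grip_width: -0.0004
```

Run:
```python
from arc import *
s=status.sense(); print(s['t'],s['position'],s['tool_rot'])
for a in(.015,0.):
  t=pose(-5.9,a); print(rel([t[:2]+(.020,)+t[3:],]))
```

```text
12.1 [0.58754926 0.26719778 0.02053509] [ 3.14036763e+00 -6.66651656e-04  1.46732303e+00]
[[ 0.399 -1.27   0.534 -0.   ]]
[[  0.391 -16.27    0.515  -0.   ]]
```

>>> play_rows:
  series:
    - [[0,-4,0,0],[0,-8,0,0],[0,-11,0,0],[0.2,-13,0,0],[0.4,-14.4,0,0],[0.4,-15.3,0,0],[0.4,-15.3,0,0],[0.4,-15.3,0,0]]

```text
t: 12.9
position: [0.5727, 0.2691, 0.02]
tool_rot: [3.14, -0.001, 1.467]
force: [3.2, 1.7, 1.4]
grip_width: 0.0002
```

Run:
```python
from arc import *
s=status.sense(); print(s['t'],s['position'],s['tool_rot'],s['force'])
t=pose(-5.9,0); print(rel([t[:2]+(.020,)+t[3:],]))
from meas import *
p,d=optics.snapshot("side"); meas(p); meas(np.load('s5.npy'))
```

```text
12.9 [0.57267914 0.26905564 0.0199516 ] [ 3.14017093e+00 -7.05567737e-04  1.46692945e+00] [3.22772054 1.65128181 1.36895233]
[[ 0.079 -1.287 -0.05  -0.001]]
plate edge -7.7613796128093275 (np.float64(0.15995634519751264), 40) line -5.935976626725327 (np.float64(0.05050480711555849), 26) diff -1.8254029860840006
gap to line centre mm (3 expected) [9.733 4.712]
plate edge -8.649442886192777 (np.float64(0.17690221253261382), 40) line -5.846130332085447 (np.float64(0.04392605883725295), 26) diff -2.80331255410733
gap to line centre mm (3 expected) [9.23  1.533]
```

>>> play_rows:
  series:
    - [[0.2,-0.6,0,0],[0.4,-1.2,0,0],[0.5,-1.6,0,0],[0.5,-1.6,0,0],[0.5,-1.6,0,0]]

```text
t: 13.45
position: [0.5717, 0.2702, 0.02]
tool_rot: [3.139, -0.002, 1.467]
force: [5.6, 3.6, -0.6]
grip_width: -0.0001
```

Run:
```python
from meas import *
s=status.sense(); print(s['t'],s['position'],s['tool_rot'],s['force'])
t=pose(-5.9,0); print(rel([t[:2]+(.020,)+t[3:],]))
p,d=optics.snapshot("side"); meas(p)
```

```text
13.45 [0.57169621 0.27024409 0.02003045] [ 3.13928980e+00 -1.81559622e-03  1.46702355e+00] [ 5.61392948  3.60714875 -0.61878484]
[[-1.001 -0.186  0.028 -0.001]]
plate edge -6.573863794184316 (np.float64(0.15759495730144468), 40) line -5.908913111449078 (np.float64(0.045754020751345936), 26) diff -0.6649506827352383
gap to line centre mm (3 expected) [9.12  7.288]
```

>>> play_rows:
  series:
    - [[0,8,0,0],[0,15,0,0],[0,15,-40,0],[0,15,-80,0],[25,-20,-100,0],[50,-60,-120,0],[80,-100,-135,0],[110,-140,-150,0],[140,-180,-160,0],[170,-220,-170,0],[198,-260,-180,0],[225,-300,-180,0]]

```text
t: 14.7
position: [0.2983, 0.5217, 0.2003]
tool_rot: [3.141, -0.0, 1.466]
force: [1.0, 0.6, -0.0]
grip_width: 0.0
```

```bash
python3 look.py 8; python3 fit.py 8 -6
```

```text
14.7 [0.29826622 0.52167001 0.20029497]
plate origin [0.41920465 0.19196206] deg -6.486042754092851 rms mm 0.7428532744597732
long edge alone -6.9086927015063875 far edge alone -5.641192654988134
line deg -5.841054024224497 rms 0.19061733175747428 26
origin above line centre mm (12.5 seated) 11.341045235514832
diff plate-line -0.6449887298683536
```

View pics/top8.png

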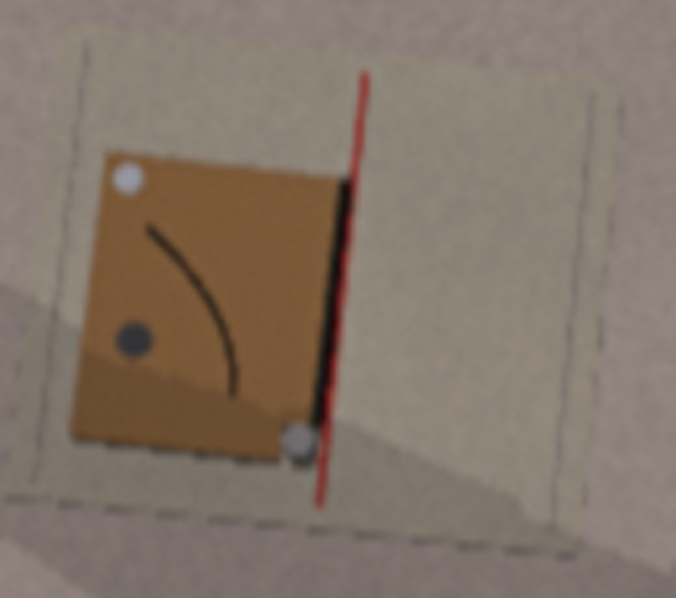

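View pics/side8.png

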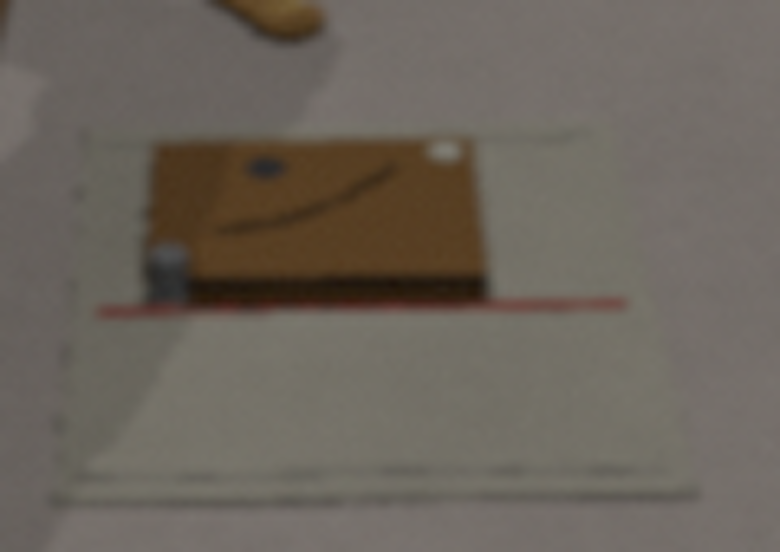

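Run:
```python
from arc import *
s=status.sense(); print(s['t'],s['position'],s['tool_rot'])
t=pose(-5.2,.015); print(rel([t[:2]+(.020,)+t[3:],]))
```

```text
14.8 [0.29495446 0.5237157  0.1992904 ] [-3.13936671e+00 -2.17507711e-04  1.47367857e+00]
[[-224.658  314.096  178.543   -0.006]]
```

>>> play_rows:
  series:
    - [[-27,38,0,0],[-55,76,10,0],[-85,115,20,0],[-115,155,30,0],[-145,195,45,0],[-170,235,60,0],[-195,275,80,0],[-219,313,105,0],[-219,313,130,0],[-219,313,140,0],[-219,313,140,0]]

```text
t: 15.9
position: [0.5859, 0.269, 0.0569]
tool_rot: [-3.137, 0.003, 1.466]
force: [0.5, -0.5, 0.0]
grip_width: -0.0
```

Run:
```python
from arc import *
s=status.sense(); print(s['t'],s['position'],s['tool_rot'])
t=pose(-5.2,.015); print(rel([t[:2]+(.020,)+t[3:],]))
```

```text
15.9 [0.58588129 0.26898327 0.05693866] [-3.13652164e+00  2.81603937e-03  1.46639925e+00]
[[ 0.803 -0.376 36.939 -0.014]]
```

>>> play_rows:
  series:
    - [[0.8,-0.4,20,-0.014],[0.8,-0.4,32,-0.014],[0.8,-0.4,37,-0.014],[0.8,-4,37,-0.014],[0.8,-8,37,-0.014],[0.8,-11,37,-0.014],[0.8,-12.5,37,-0.014],[0.8,-12.5,37,-0.014],[0.8,-12.5,37,-0.014]]

```text
t: 16.8
position: [0.5759, 0.2726, 0.0227]
tool_rot: [3.141, -0.0, 1.481]
force: [0.2, -0.3, -1.2]
grip_width: 0.0001
```

Run:
```python
from meas import *
s=status.sense(); print(s['t'],s['position'],s['tool_rot'],s['force'])
t=pose(-5.2,0); print(rel([t[:2]+(.020,)+t[3:],]))
p,d=optics.snapshot("side"); meas(p)
```

```text
16.8 [0.57592489 0.27260301 0.02268636] [ 3.14106094e+00 -2.31002895e-04  1.48097039e+00] [ 0.21663874 -0.27986348 -1.19067289]
[[-1.991 -5.313  2.683  0.001]]
plate edge -6.136068891471111 (np.float64(0.1753952737400491), 40) line -5.892309127441665 (np.float64(0.03923886768359054), 26) diff -0.24375976402944577
gap to line centre mm (3 expected) [8.557 7.884]
```

>>> play_rows:
  series:
    - [[0,0,2.5,0],[-1,-2,2.5,0],[-1.5,-3.5,2.5,0],[-2,-4.5,2.5,0],[-2,-5.1,2.5,0],[-2,-5.1,2.5,0],[-2,-5.1,2.5,0]]

```text
t: 17.55
position: [0.5709, 0.2712, 0.0201]
tool_rot: [3.141, -0.0, 1.481]
force: [1.7, 0.5, 0.6]
grip_width: -0.0
```

Run:
```python
from meas import *
s=status.sense(); print(s['t'],s['position'],s['tool_rot'],s['force'])
t=pose(-5.2,0); print(rel([t[:2]+(.020,)+t[3:],]))
p,d=optics.snapshot("side"); meas(p)
```

```text
17.55 [0.5708556  0.27124513 0.02008909] [ 3.14089042e+00 -4.98828077e-04  1.48103668e+00] [1.68784761 0.51582854 0.57985235]
[[-0.184 -0.385  0.089  0.001]]
plate edge -6.031520119301427 (np.float64(0.13419198817216899), 40) line -5.904332362597903 (np.float64(0.03446620370180507), 26) diff -0.127187756703524
gap to line centre mm (3 expected) [9.127 8.774]
```

>>> play_rows:
  series:
    - [[0,-0.4,0,0],[0,-0.7,0,0],[0,-0.7,0,0],[0,-0.7,0,0]]

```text
t: 18.0
position: [0.5706, 0.2715, 0.0202]
tool_rot: [3.14, -0.001, 1.481]
force: [5.1, 2.6, -0.2]
grip_width: -0.0
```

>>> play_rows:
  series:
    - [[0,8,0,0],[0,15,0,0],[0,15,-40,0],[0,15,-80,0],[25,-20,-100,0],[50,-60,-120,0],[80,-100,-135,0],[110,-140,-150,0],[140,-180,-160,0],[170,-220,-170,0],[198,-260,-180,0],[225,-300,-180,0]]

```text
t: 19.2
position: [0.2944, 0.5196, 0.2008]
tool_rot: [3.141, -0.0, 1.48]
force: [0.6, 1.3, -0.1]
grip_width: 0.0001
```

```bash
python3 look.py 9; python3 fit.py 9 -6;python3 -c "
from meas import *
meas(np.load('side9.npy'));meas(np.load('side8.npy'))"
```

```text
19.2 [0.29440314 0.51962271 0.20082254]
plate origin [0.41921639 0.19197605] deg -5.651444582953345 rms mm 0.7525161804385947
long edge alone -6.087276134607675 far edge alone -4.727314294227134
line deg -5.847226378206411 rms 0.1945706503159829 26
origin above line centre mm (12.5 seated) 11.35137267777791
diff plate-line 0.19578179525306572
plate edge -6.13663192070876 (np.float64(0.08623842709005755), 40) line -5.974905583536479 (np.float64(0.06690630265223885), 26) diff -0.16172633717228102
gap to line centre mm (3 expected) [9.20091793 8.75232479]
plate edge -6.124290642020955 (np.float64(0.10859759125728473), 40) line -5.960362990333507 (np.float64(0.08074029929842867), 26) diff -0.16392765168744816
gap to line centre mm (3 expected) [8.17523916 7.72202136]
```

View pics/top9.png

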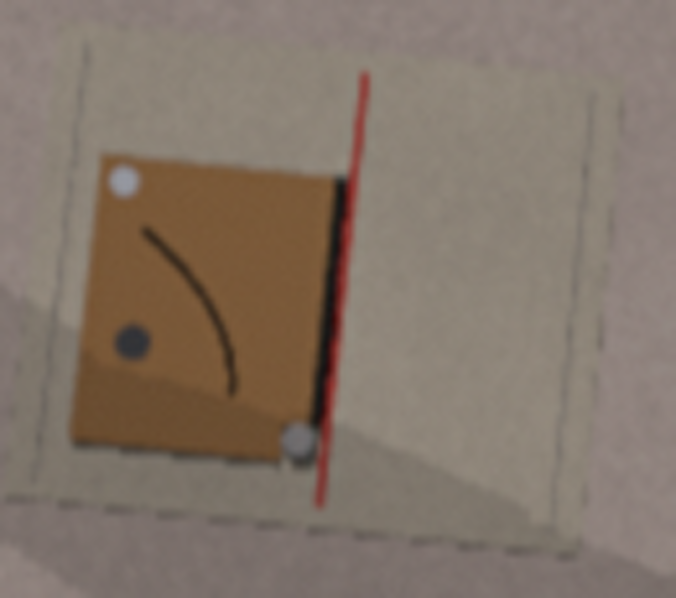

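View pics/side9.png

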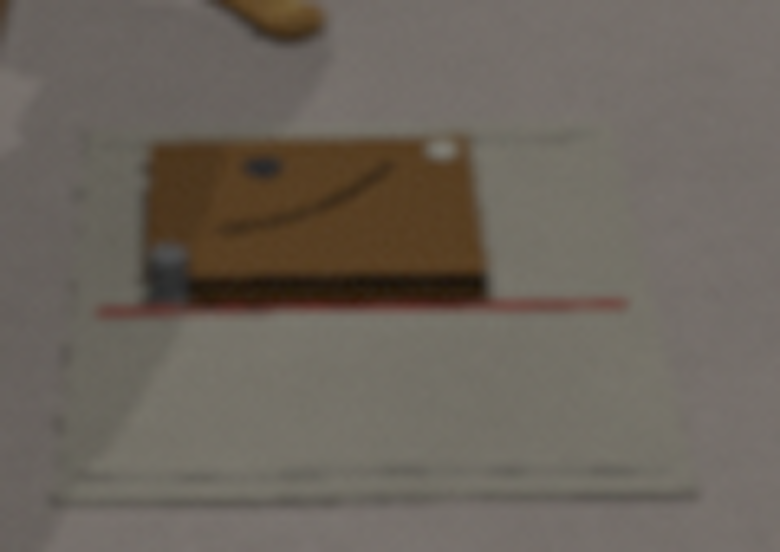

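```bash
python3 -c "
from plant import order,status
a,b=__import__('numpy').load('top0.npz')['p'],__import__('numpy').load('top9.npy')
print('green diff',abs(a[160:240,355:430].astype(int)-b[160:240,355:430]).max())
print(order.job_done(), status.sense()['t'])"
```

```text
green diff 5
the job is handed in; nothing more can be done
the job is handed in; nothing more can be done
```

I turned the brown template about 51° anticlockwise. I pushed it flat on its x = 130.5 face near the white dot with the closed fingertips, moving in an arc about the peg. Then I made small corrective pushes, backed the arm off clear of it, and handed the job in. My last clock reading was 19.2 s.

**Final angle against the red line:**

| Measurement | Plate minus line |
|---|---|
| Top view, combined two-edge fit | +0.2° |
| Top view, long edge only | −0.24° |
| Side view, stripe edge | −0.16° |

- **Disagreement:** in the top view the plate's two edges measure about 1.4° away from square. I put this down to camera calibration, and the edges differed by about the same amount in the earlier checks. I take the angle as good to about 0.3°.
- **Seating:** the notch still sits against the peg. The fit puts the plate's origin 11.4 mm from the line's centre, against 12.5 mm when seated, which is within camera error.
- **Green plate:** its area of the top image is unchanged from the start, with a largest pixel difference of 5.
- **Forces:** the largest contact force in my readings was about 7 N.
- **A missed push:** one corrective push stopped short and did not move the plate, because the arm had not reached the commanded pose. I repeated it using measured positions.

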